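Mesh the rotor onto the centrifuge's splined drive shaft

ROBOT

A 6-joint arm with a two-finger parallel gripper is mounted at the origin on the work surface. World frame = base frame: x ahead of the robot, y to its left, z up, the work surface at z = 0. Lengths are in mm, angles in rad, forces in N, time in s.
With the tool pointing down it reaches from about 300 to 775 mm from the base axis. Payload 14.6 kg.
Tool frame: the origin (TCP) lies at the very end of the fingers, on their centre line; the grasp point (between the pads) lies 19 mm behind it; z points along the fingers, y is the line along which they close (so a half turn about z gives the same grasp; the last joint's range is limited). The gripper opens to 94 mm and grips with 3 to 60 N. Pads are 16 mm wide; open, the fingers measure 119 mm over their backs; the gripper's body (75 mm by 177 mm) begins 78 mm behind the grasp point.
Start: joints at [1.226, 0.3, 1.521, -0, 1.321, -0.067], TCP at [150.83, 528.904, 205.446] pointing down, gripper open.
Joint ranges: [-3.03, 3.03], [-0.79, 2.21], [0.23, 2.52], [-1.04, 4.18], [0, 3.07], [-2.55, 2.55]. Speed limits (rad/s): [2.22, 2.22, 2.57, 3.14, 3.14, 3.14].

INTERFACE

Orientations are given as [roll, pitch, yaw] about the fixed x, y, z axes, in that order (R = Rz(yaw) Ry(pitch) Rx(roll)).
In Python, from cell import manip gives the robot as it stands. The module is installed in compiled form; this text tells all that it offers.
- The arm moves only by the shell command python3 -m inch 'ROWS' [FORCE]. ROWS is JSON, a list of rows, each an object of numbers: "gripper": the opening, from 0 (shut) to 1 (fully open); "dx", "dy", "dz": the shift along the world's x, y, z in m; "wx", "wy", "wz": the turn, a rotation vector about the world's x, y, z in degrees. A call has exactly 5 rows; each row is the pose to reach, as a shift and turn from the pose commanded when the call began; what a row does not reach only later rows make up. A row lasts 1/12 s, in which the tool goes at most 41.7 mm and 7.16 degrees, less where a joint would pass 70% of its speed; a pose out of reach is approached as far as the arm can. A call with a gripper value outside its range is refused whole. The fingers move at their own pace and stop on an object; FORCE is the grip in N (left out, the last holds). Time passes only in rows, so rows that repeat a pose let the fingers close, or fill a call up. It gives the time, the measured TCP pose, the force, the opening and the grip force at its end, in the units of the state.
- manip.read_state(): the state, without advancing time (a new reading comes with each control period).
- manip.camera(name): name is "scene" or "top" or "wrist"; returns the picture (480x640x3 uint8, blue, green, red); there is no depth.
- manip.camera_info(name): a dict with "camera_matrix" (3x3 intrinsics, pixels), "D" ([k1, k2, p1, p2, k3] as OpenCV has them; the pictures are not rectified), "R" (3x3) and "t" (3): a world point X has camera coordinates R X + t; the wrist camera has in their place "tool_from_camera" (4x4, takes a point from camera to tool coordinates, whose origin is the TCP and whose axes are the flange's). Camera axes: x right, y down, z forward; pixel columns grow to the right and rows downward; lengths in mm; the calibration is good to about 2 mm. A picture is of the moment at which its call begins: read the wrist's pose just before it. camera_info takes no time and is no camera call.
- manip.sign_off(): hands the job in; it is judged then, once.
The state is a dict: "clock": time; "joints": joint angles; "qd": joint speeds; "effort": joint torques, N m; "eef_pos": TCP position; "eef_rot": TCP orientation; "wrist_force": force on the tool from outside, world axes, zero at the start; "moment": the same for the moment, N m; "finger_gap": finger opening in mm; "finger_force": force on a finger pad.
Only numpy, scipy, OpenCV 4.12 (cv2) and the standard library are available. Lean on these libraries where they do the work, as an engineer would, in place of code of your own. Each camera call takes 0.05 s, during which the arm holds its last target. There are 200 camera calls.

TASK

Put the blue rotor onto the splined drive shaft of the bench centrifuge so that the splines mesh and it sits fully home on the shaft's shoulder, level and released. The teeth seldom line up at first; rocking the rotor round under light pressure lets you feel them drop in. Do not disturb the tip rack, the tube rack or the jar.

Things in the scene. Friction and masses are not known exactly. Their poses are not given: they have to be found in the camera images.
- rotor_grip (a point): Centre of the rotor's aluminium grip, half-way up: a hollow square block 44 x 44 mm outside, 38 mm high, on top of the blue disc. Its top is 19 mm above this point; its foot, on the disc's top face, 19 mm below; the rotor's underside 49 mm below. z points up; the grip's flat sides face x and y, and either pair can be gripped.
- rotor: The rotor, about 0.35 kg: blue disc of 108 mm diameter, 30 mm high, with black tube holes, grip on top. Origin: centre of its underside. The splined bore runs up the middle, open at both ends: root radius 17 mm, 6 inward teeth over its lowest 30 mm, 5.5 mm wide, tips at radius 12.5 mm, their centres at 0, 60, 120 .. degrees from the x axis.
- drive_seat (a point): Point on the shaft's axis at the top of the steel shoulder (radius 26 mm) on which the seated rotor's underside rests, 70 mm above the bench; z up. Home: rotor_grip is 49 mm above this point. Unmeshed, the rotor stops on the tooth tops 20 mm higher. Play when meshed: about 3.5 degrees either way and 1 mm sideways.
- shaft_top (a point): Tip of the upright steel drive shaft, 36 mm above drive_seat. Plain nose: radius 6 mm at the tip, 11.5 mm from 6 mm below it. From 16 to 36 mm below the tip stand 6 brass teeth with square tops, 6 mm wide, out to radius 16 mm, evenly spaced, at an unknown angle that this point does NOT show. A brake of about 0.7 N m holds the shaft from turning.
- drive: The centrifuge: fixed white square housing 190 x 190 x 58 mm, without lid. A grey round chamber wall (inner radius about 79 mm, top 82 mm above the bench) stands on it round the shaft. Origin: centre of its underside, below the shaft.
- tips: Bystander: stack of blue pipette-tip trays on a white box, 85 x 125 x 88 mm, origin at the centre of its underside.
- tubes: Bystander: white tube rack with coloured caps, 70 x 120 x 56 mm, origin at the centre of its underside.
- reagent: Bystander: amber jar with blue cap, 72 mm diameter, 130 mm high, origin at the centre of its underside.

How it is judged:
By the outcome, as a careful person would: the job done as asked, in the order asked, and still so for the second after the job is handed in, with the robot touching nothing.
It also fails if it takes over 51 s, if anything falls off the work surface, if the arm or the gripper's body presses on something with over 40 N, if the wrist force passes 120 N, or if a joint passes its speed limit or range.

## Working session

There is one attempt and no reset: what is moved stays moved. The work goes in short steps, Python scripts to look and compute and a shell command to move; the robot and the scene stay as the last step left them, time stands still between calls to the robot, and variables do not carry over. Pictures are saved under pics/ and viewed, at most 10 in all, crops included, and the job is handed in when it is done.

```bash
mkdir -p pics; python3 - <<'E'
from cell import manip
import cv2
s=manip.read_state();print(s)
for n in("scene","top"):
    cv2.imwrite(f"pics/{n}0.png",manip.camera(n));print(n,manip.camera_info(n))
print(manip.camera_info("wrist"))
E
```

```text
{'clock': 0.0, 'joints': array([ 1.22638168e+00,  3.00474204e-01,  1.52158997e+00,  3.54302363e-05,
        1.32069818e+00, -6.65979434e-02]), 'qd': array([-3.28355002e-04,  2.96487794e-04, -4.90941527e-04,  1.09490870e-03,
        1.39115637e-05, -5.60764975e-05]), 'effort': array([-3.27615311e-06, -5.31790030e+01, -3.52765703e+01,  7.08995503e-02,
        2.41306279e-02, -5.54486394e-05]), 'eef_pos': array([150.74401219, 528.66234399, 204.8808668 ]), 'eef_rot': array([-3.14042782e+00, -1.12084175e-04,  2.86376710e+00]), 'wrist_force': array([0.45896238, 0.52933698, 0.35356373]), 'moment': array([ 0.02762832, -0.01415593, -0.04506454]), 'finger_force': 0.0, 'finger_gap': 93.66770314975925}
scene {'camera_matrix': array([[578.02712441,   0.        , 323.06348609],
       [  0.        , 578.02712441, 237.44386645],
       [  0.        ,   0.        ,   1.        ]]), 'D': array([0.04089301, 0.        , 0.        , 0.        , 0.        ]), 'R': array([[-0.15632626,  0.98756634, -0.01657779],
       [ 0.82208601,  0.12079159, -0.55640271],
       [-0.54748213, -0.10060872, -0.83074737]
[... 475 characters left out ...]
51442e-02, -9.78024232e-01]]), 't': array([ 39.77103615, 633.27556546, 922.98927506])}
{'camera_matrix': array([[396.99377133,   0.        , 324.64771717],
       [  0.        , 396.99377133, 240.58608388],
       [  0.        ,   0.        ,   1.        ]]), 'D': array([-0.08154979,  0.        ,  0.        ,  0.        ,  0.        ]), 'tool_from_camera': array([[-5.55939499e-04, -9.57659985e-01, -2.87901101e-01,
         8.51925428e+01],
       [ 9.99999761e-01, -4.14406462e-04, -5.52546964e-04,
        -1.30505816e-01],
       [ 4.09844040e-04, -2.87901340e-01,  9.57659987e-01,
        -1.79608749e+02],
       [ 0.00000000e+00,  0.00000000e+00,  0.00000000e+00,
         1.00000000e+00]])}
```

View pics/top0.png

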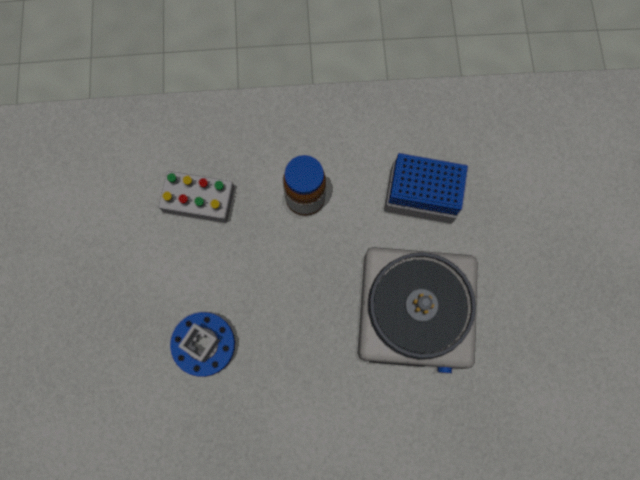

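View pics/scene0.png

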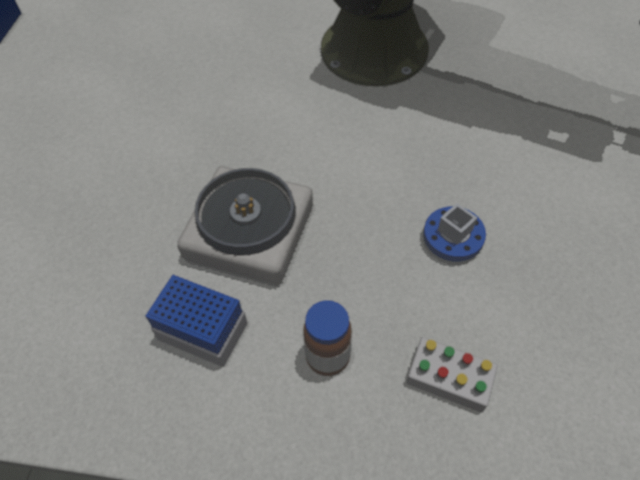

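The top view shows the rotor's disc at about (203,344) with its grip at (199,343), the shaft tip at about (425,301), tips (428,185), tubes (197,195) and jar (305,180). The scene view shows the rotor at (455,232) and the shaft at (243,203).

```bash
cat >h.py <<'E'
import numpy as np,cv2
from cell import manip
from scipy.spatial.transform import Rotation as Ro
def ext(n,s=None):
    i=manip.camera_info(n)
    if n!="wrist": R=np.array(i["R"]);return i,R.T,-R.T@np.array(i["t"])
    T=np.array(i["tool_from_camera"]);Rt=Ro.from_euler("xyz",s["eef_rot"]).as_matrix()
    return i,Rt@T[:3,:3],Rt@T[:3,3]+s["eef_pos"]
def ray(n,pts,z,s=None):
    i,R,c=ext(n,s)
    u=cv2.undistortPoints(np.array(pts,float).reshape(-1,1,2),i["camera_matrix"],i["D"])[:,0]
    d=np.c_[u,np.ones(len(u))]@R.T
    return c+d*((z-c[2])/d[:,2])[:,None]
def pix(n,X,s=None):
    i,R,c=ext(n,s);return cv2.projectPoints((np.array(X,float).reshape(-1,3)-c)@R,np.zeros(3),np.zeros(3),i["camera_matrix"],i["D"])[0][:,0]
E
python3 - <<'E'
from h import *
im=cv2.imread("pics/top0.png")
m=cv2.inRange(cv2.cvtColor(im,cv2.COLOR_BGR2HSV),(100,120,40),(130,255,255))
for n in [0]:
    mm=m.copy();mm[:,:150]=0;mm[:,260:]=0;mm[:300]=0
    c=cv2.convexHull(cv2.findNonZero(mm));print(cv2.fitEllipse(c),ray("top",[cv2.fitEllipse(c)[0]],25))
g=[[197,323],[219,337],[204,362],[180,346]]
P=ray("top",g,68);print(P.round(1),P.mean(0),np.linalg.norm(np.diff(P,axis=0),axis=1))
# chamber wall dark ring ellipse
print("shaft tip", ray("top",[[425,301]],106), ray("scene",[[242,197]],106))
print("rotor scene",ray("scene",[[460,220]],68))
for n,p in(("jar",(305,172)),):print(n,ray("top",[p],130))
print("tubes",ray("top",[(197,192)],56),"tips",ray("top",[(430,180)],88))
E
```

```text
((202.1973419189453, 343.9322814941406), (62.83233642578125, 64.73751831054688), 51.3172492980957) [[501.8535674  193.58937952  25.        ]]
[[532.8 193.4  68. ]
 [508.2 158.6  68. ]
 [470.  183.8  68. ]
 [497.5 221.6  68. ]] [502.10761787 189.33234132  68.        ] [42.6163574 45.7929309 46.8196633]
shaft tip [[ 540.8375289 -169.5870571  106.       ]] [[ 543.23983283 -167.14445911  106.        ]]
rotor scene [[510.09518637 199.12760464  68.        ]]
jar [[755.22528629   4.78841946 130.        ]]
tubes [[757.79493143 190.67431739  56.        ]] tips [[ 743.74789559 -202.01127172   88.        ]]
```

```bash
python3 -m inch '[{"gripper":1,"dx":0.020,"dy":-0.035,"dz":0.01,"wz":-4},{"gripper":1,"dx":0.040,"dy":-0.070,"dz":0.02,"wz":-8},{"gripper":1,"dx":0.060,"dy":-0.105,"dz":0.025,"wz":-12},{"gripper":1,"dx":0.08,"dy":-0.14,"dz":0.025,"wz":-16},{"gripper":1,"dx":0.1,"dy":-0.175,"dz":0.025,"wz":-19}]' 20
python3 -m inch '[{"dx":0.020,"dy":-0.035},{"dx":0.040,"dy":-0.070},{"dx":0.060,"dy":-0.105},{"dx":0.08,"dy":-0.14},{"dx":0.1,"dy":-0.175}]'
python3 -m inch '[{"dx":0.020,"dy":-0.035},{"dx":0.040,"dy":-0.070},{"dx":0.060,"dy":-0.105},{"dx":0.08,"dy":-0.14},{"dx":0.1,"dy":-0.175}]'
python3 -m inch '[{"dx":0.020,"dy":-0.035},{"dx":0.040,"dy":-0.070},{"dx":0.060,"dy":-0.105},{"dx":0.08,"dy":-0.14},{"dx":0.09,"dy":-0.173}]'
python3 -m inch '[{"dx":0},{"dx":0},{"dx":0},{"dx":0},{"dx":0}]'
python3 - <<'E'
from h import *
s=manip.read_state();im=manip.camera("wrist");cv2.imwrite("pics/w1.png",im)
import pickle;pickle.dump(s,open("s1.pkl","wb"));print(s["eef_pos"],s["eef_rot"],s["joints"],pix("wrist",[541,-169,106],s))
E
```

```text
[150.76335382 528.69253434 204.9586821 ] [-3.14057475e+00 -3.57439452e-05  2.86380586e+00] [ 1.22639984e+00  3.00400453e-01  1.52150166e+00 -3.31179789e-05
  1.32070857e+00 -6.66014960e-02] [[-47.98391499 600.54961172]]validation failed for argument at $[0]...
validation failed for argument at $[0]...
validation failed for argument at $[0]...
validation failed for argument at $[0]...
validation failed for argument at $[0]...
```

View pics/w1.png

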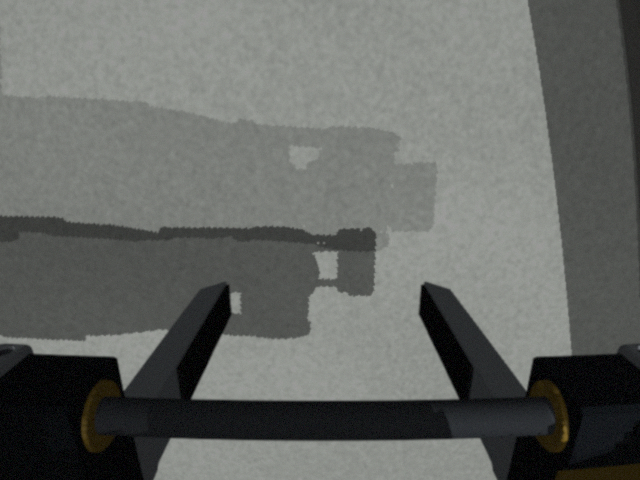

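The moves were refused, probably because every row needs all seven keys. The picture only shows bare bench between the fingers (tips near (225,290) and (425,290)). I'll try one call with full rows.

```bash
python3 -m inch '[{"gripper":1,"dx":0.020,"dy":-0.035,"dz":0.01,"wx":0,"wy":0,"wz":-4},{"gripper":1,"dx":0.040,"dy":-0.070,"dz":0.02,"wx":0,"wy":0,"wz":-8},{"gripper":1,"dx":0.060,"dy":-0.105,"dz":0.025,"wx":0,"wy":0,"wz":-12},{"gripper":1,"dx":0.08,"dy":-0.14,"dz":0.025,"wx":0,"wy":0,"wz":-16},{"gripper":1,"dx":0.1,"dy":-0.175,"dz":0.025,"wx":0,"wy":0,"wz":-19}]' 20
```

```text
clock: 0.57
eef_pos: [251.2, 352.2, 230.6]
eef_rot: [3.141, 0.0, 2.529]
wrist_force: [1.4, 0.7, 0.8]
finger_gap: 94.0
finger_force: 0.0
```

```bash
python3 -m inch '[{"gripper":1,"dx":0.020,"dy":-0.035,"dz":0,"wx":0,"wy":0,"wz":0},{"gripper":1,"dx":0.040,"dy":-0.070,"dz":0,"wx":0,"wy":0,"wz":0},{"gripper":1,"dx":0.060,"dy":-0.105,"dz":0,"wx":0,"wy":0,"wz":0},{"gripper":1,"dx":0.08,"dy":-0.14,"dz":0,"wx":0,"wy":0,"wz":0},{"gripper":1,"dx":0.1,"dy":-0.175,"dz":0,"wx":0,"wy":0,"wz":0}]'
python3 -m inch '[{"gripper":1,"dx":0.020,"dy":-0.035,"dz":0,"wx":0,"wy":0,"wz":0},{"gripper":1,"dx":0.040,"dy":-0.070,"dz":0,"wx":0,"wy":0,"wz":0},{"gripper":1,"dx":0.060,"dy":-0.105,"dz":0,"wx":0,"wy":0,"wz":0},{"gripper":1,"dx":0.08,"dy":-0.14,"dz":0,"wx":0,"wy":0,"wz":0},{"gripper":1,"dx":0.1,"dy":-0.175,"dz":0,"wx":0,"wy":0,"wz":0}]'
python3 -m inch '[{"gripper":1,"dx":0.020,"dy":-0.035,"dz":0,"wx":0,"wy":0,"wz":0},{"gripper":1,"dx":0.040,"dy":-0.070,"dz":0,"wx":0,"wy":0,"wz":0},{"gripper":1,"dx":0.060,"dy":-0.105,"dz":0,"wx":0,"wy":0,"wz":0},{"gripper":1,"dx":0.08,"dy":-0.14,"dz":0,"wx":0,"wy":0,"wz":0},{"gripper":1,"dx":0.09,"dy":-0.173,"dz":0,"wx":0,"wy":0,"wz":0}]'
python3 - <<'E'
from h import *
import time
s=manip.read_state();im=manip.camera("wrist");cv2.imwrite("pics/w2.png",im)
import pickle;pickle.dump(s,open("s1.pkl","wb"));print(s["eef_pos"],s["eef_rot"],s["joints"],s["qd"],pix("wrist",[541,-169,106],s))
E
```

```text
clock: 0.98
eef_pos: [351.2, 177.0, 230.6]
eef_rot: [3.141, 0.0, 2.532]
wrist_force: [0.2, 1.8, 0.1]
finger_gap: 94.0
finger_force: 0.0
clock: 1.4
eef_pos: [451.3, 1.8, 230.5]
eef_rot: [3.141, 0.0, 2.532]
wrist_force: [1.1, 0.9, 0.3]
finger_gap: 94.0
finger_force: 0.0
clock: 1.82
eef_pos: [541.9, -171.3, 229.8]
eef_rot: [-3.141, -0.001, 2.532]
wrist_force: [0.1, 1.0, -0.1]
finger_gap: 94.0
finger_force: 0.0
[ 541.86427666 -171.25997022  229.79098137] [-3.14148385e+00 -5.38469982e-04  2.53192793e+00] [-3.70581490e-01  3.23937306e-01  1.43276825e+00  2.21894065e-05
  1.38543601e+00 -1.33171721e+00] [-0.58976814  0.48718551 -0.62928846  0.00070054  0.14545937 -0.58946194] [[327.10828698 230.80579542]]
```

View pics/w2.png

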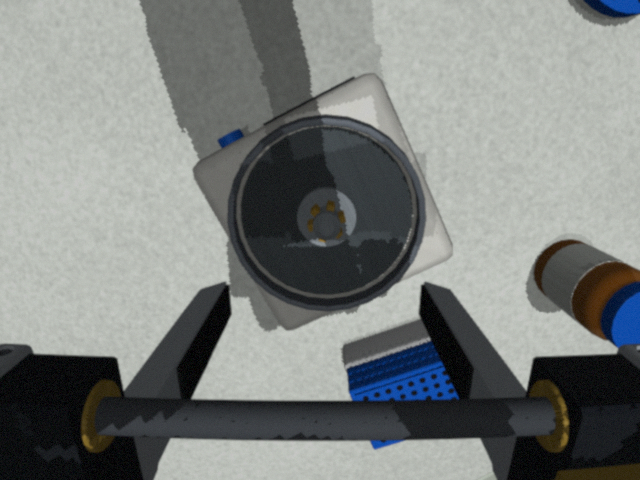

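The wrist view shows the chamber centred at (328,211), the shaft nose at about (326,222) with brass teeth round it (partly shaded). Now measuring tooth angle and axis, with a still picture.

```bash
python3 -m inch '[{"gripper":1,"dx":0,"dy":0,"dz":0,"wx":0,"wy":0,"wz":0},{"gripper":1,"dx":0,"dy":0,"dz":-0.02,"wx":0,"wy":0,"wz":0},{"gripper":1,"dx":0,"dy":0,"dz":-0.05,"wx":0,"wy":0,"wz":0},{"gripper":1,"dx":0,"dy":0,"dz":-0.05,"wx":0,"wy":0,"wz":0},{"gripper":1,"dx":0,"dy":0,"dz":-0.05,"wx":0,"wy":0,"wz":0}]'
cat >t.py <<'E'
from h import *
import pickle
def run(n,im,s,c0,z=90):
    hsv=cv2.cvtColor(im,cv2.COLOR_BGR2HSV)
    m=cv2.inRange(hsv,(8,90,40),(30,255,255))
    c0=np.array(c0)
    ys,xs=np.nonzero(m);P=ray(n,np.c_[xs,ys],z,s)[:,:2];w=hsv[ys,xs,1].astype(float)
    k=np.linalg.norm(P-c0,axis=1)<30;P=P[k]
    print(n,"npix",k.sum(),"bbox mid",(P.min(0)+P.max(0))/2,"ext",np.ptp(P,axis=0))
    for c in (c0,(P.min(0)+P.max(0))/2):
        d=P-c;a=np.arctan2(d[:,1],d[:,0]);r=np.linalg.norm(d,axis=1);q=(r>9)&(r<18)
        v=np.mean(np.exp(6j*a[q]));print(" c",c,"angle mod60",np.degrees(np.angle(v))/6%60,"coh",abs(v))
E
python3 - <<'E'
from t import *
s=manip.read_state();im=manip.camera("wrist");cv2.imwrite("pics/w3.png",im);pickle.dump(s,open("s3.pkl","wb"))
print(s["eef_pos"],s["qd"])
p=pix("wrist",[541,-169,90],s)[0].astype(int);print(p)
c=cv2.resize(im[p[1]-50:p[1]+50,p[0]-60:p[0]+60],None,fx=5,fy=5,interpolation=cv2.INTER_CUBIC);cv2.imwrite("pics/w3c.png",c)
run("wrist",im,s,(541,-169));run("top",cv2.imread("pics/top0.png"),None,(541,-169))
E
```

```text
clock: 2.28
eef_pos: [540.2, -168.1, 180.1]
eef_rot: [-3.141, -0.002, 2.533]
wrist_force: [0.3, -0.2, 0.0]
finger_gap: 94.1
finger_force: 0.0
[ 540.22810432 -168.0865394   180.11913189] [-0.00192728 -0.03078065 -0.05311058 -0.00110285  0.01833145 -0.00249128]
[325 247]
wrist npix 448 bbox mid [ 537.18996318 -167.18424075] ext [34.69414201 32.90189255]
 c [ 541 -169] angle mod60 14.057152489819835 coh 0.1435736124142862
 c [ 537.18996318 -167.18424075] angle mod60 9.788030154603257 coh 0.4700165883914726
top npix 66 bbox mid [ 539.10155664 -169.14742812] ext [30.67291818 31.29286743]
 c [ 541 -169] angle mod60 12.867973884338802 coh 0.6075152942710437
 c [ 539.10155664 -169.14742812] angle mod60 10.680506790255391 coh 0.6684041051887109
```

View pics/w3c.png

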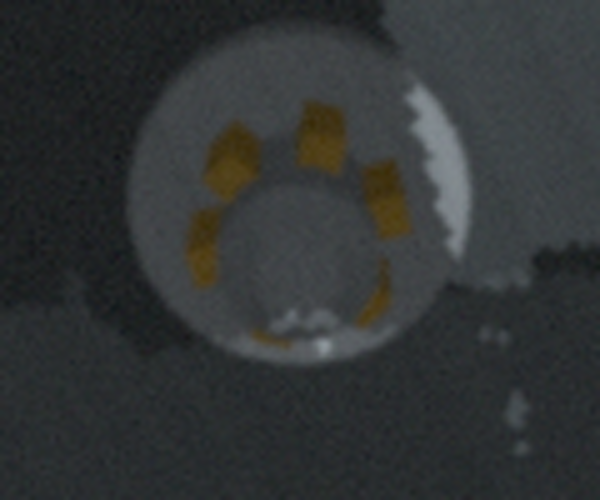

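The crop shows the shoulder circle centred near crop (299,193), and six brass teeth; the top faces are the lower, brighter part of each (about (322,152), (231,176), (203,245), (388,212)). The nose hides the two bottom ones.

```bash
python3 - <<'E'
from t import *
s=pickle.load(open("s3.pkl","rb"));im=cv2.imread("pics/w3.png")
f=lambda p:[(np.array(q)/5+[265,197]-.4) for q in p]
c=ray("wrist",f([(299,193)]),70,s)[0];print("seat",c)
e=ray("wrist",f([(128,193),(470,193),(299,20),(299,365)]),70,s);print("rad",np.linalg.norm(e[:,:2]-c[:2],axis=1))
t=ray("wrist",f([(298,270)]),106,s);print("tip",t)
P=ray("wrist",f([(322,152),(231,176),(203,245),(388,212)]),90,s)[:,:2]-c[:2]
print(np.degrees(np.arctan2(P[:,1],P[:,0]))%60,np.linalg.norm(P,axis=1))
# expected tooth top outlines for candidate 11deg, projected into the crop for comparison
for a in (5,11,17):
  A=np.radians(a+60*np.arange(6));X=np.c_[c[0]+14*np.cos(A),c[1]+14*np.sin(A),0*A+90]
  print(a,((pix("wrist",X,s)-[265,197])*5).round().astype(int).tolist())
E
```

```text
seat [ 537.71473551 -167.32853862   70.        ]
rad [25.97666115 25.97231797 26.62997829 27.86296033]
tip [[ 538.1274637  -167.71986112  106.        ]]
[ 9.46464799 14.61939698  3.57259877  7.89240192] [12.10235845 12.56605676 13.80111603 12.96620134]
5 [[359, 301], [394, 213], [331, 140], [233, 156], [200, 246], [263, 317]]
11 [[367, 294], [392, 203], [321, 137], [225, 163], [202, 255], [273, 319]]
17 [[374, 287], [389, 194], [311, 135], [219, 171], [206, 264], [283, 321]]
```

```bash
python3 -m inch '[{"gripper":1,"dx":-0.004,"dy":0.04,"dz":0.01,"wx":0,"wy":0,"wz":0},{"gripper":1,"dx":-0.008,"dy":0.08,"dz":0.01,"wx":0,"wy":0,"wz":0},{"gripper":1,"dx":-0.012,"dy":0.12,"dz":0.01,"wx":0,"wy":0,"wz":0},{"gripper":1,"dx":-0.016,"dy":0.16,"dz":0.01,"wx":0,"wy":0,"wz":0},{"gripper":1,"dx":-0.02,"dy":0.2,"dz":0.01,"wx":0,"wy":0,"wz":0}]'
python3 -m inch '[{"gripper":1,"dx":-0.004,"dy":0.04,"dz":0,"wx":0,"wy":0,"wz":0},{"gripper":1,"dx":-0.008,"dy":0.08,"dz":0,"wx":0,"wy":0,"wz":0},{"gripper":1,"dx":-0.012,"dy":0.12,"dz":-0.01,"wx":0,"wy":0,"wz":0},{"gripper":1,"dx":-0.018,"dy":0.16,"dz":-0.03,"wx":0,"wy":0,"wz":0},{"gripper":1,"dx":-0.018,"dy":0.16,"dz":-0.03,"wx":0,"wy":0,"wz":0}]'
python3 - <<'E'
from t import *
s=manip.read_state();im=manip.camera("wrist");cv2.imwrite("pics/w4.png",im);pickle.dump(s,open("s4.pkl","wb"))
print(s["eef_pos"],s["qd"].round(3))
E
```

```text
clock: 2.75
eef_pos: [520.8, 33.0, 192.8]
eef_rot: [3.14, 0.003, 2.532]
wrist_force: [1.4, 0.4, -0.4]
finger_gap: 93.7
finger_force: 0.0
clock: 3.17
eef_pos: [501.1, 195.9, 160.0]
eef_rot: [3.141, -0.001, 2.537]
wrist_force: [0.2, -0.5, 0.1]
finger_gap: 93.7
finger_force: 0.0
[501.13824654 195.93925104 160.00306385] [-0.025  0.007 -0.013 -0.018  0.017 -0.036]
```

View pics/w4.png

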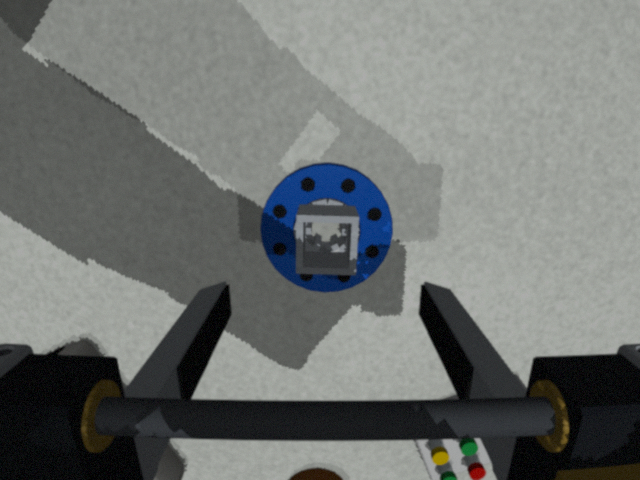

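The rotor's disc is centred near (327,228), its grip top has corners about (299,214), (359,215), (356,276), (296,274), almost aligned with the fingers.

```bash
python3 - <<'E'
from t import *
s=pickle.load(open("s4.pkl","rb"));im=cv2.imread("pics/w4.png")
hsv=cv2.cvtColor(im,cv2.COLOR_BGR2HSV)
m=cv2.inRange(hsv,(100,120,30),(130,255,255));m[:,:250]=0;m[:,400:]=0;m[310:]=0
h=cv2.convexHull(cv2.findNonZero(m));e=cv2.fitEllipse(h);print(e,ray("wrist",[e[0]],25,s))
P=ray("wrist",[(299,214),(359,215),(356,276),(296,274)],68,s)
print(P.round(1),P.mean(0),np.linalg.norm(np.roll(P,-1,0)-P,axis=1));d=np.roll(P,-1,0)-P
print("edge ang",np.degrees(np.arctan2(d[:,1],d[:,0]))%90,"tool yaw",np.degrees(s["eef_rot"][2])%90)
c=cv2.resize(im[190:290,270:390],None,fx=5,fy=5,interpolation=cv2.INTER_CUBIC);cv2.imwrite("pics/w4c.png",c)
E
```

```text
((326.096923828125, 227.39939880371094), (128.015869140625, 130.9474334716797), 91.40507507324219) [[499.96186056 197.53796322  25.        ]]
[[471.7 193.8  68. ]
 [496.3 228.   68. ]
 [533.4 201.   68. ]
 [507.  165.6  68. ]] [502.11717289 197.08065487  68.        ] [42.08215357 45.92419103 44.08986677 45.14978913]
edge ang [54.33889844 53.99022186 53.25877021 51.44513633] tool yaw 55.34162352297713
```

View pics/w4c.png

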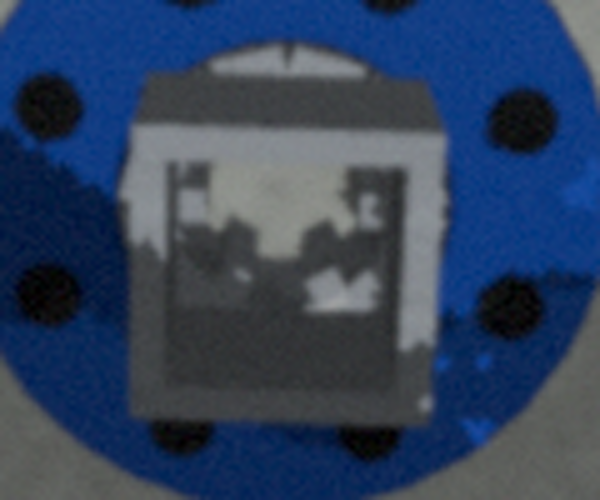

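The crop shows the grip's top (corners (130,122),(447,130),(435,425),(130,415)), and inside it some tooth shapes near (235,240) and (330,240). I'll compare these against the two possible tooth phases, while moving down to grasp.

```bash
python3 -m inch '[{"gripper":1,"dx":0,"dy":0.0015,"dz":-0.03,"wx":0,"wy":0,"wz":-1.5},{"gripper":1,"dx":0,"dy":0.0015,"dz":-0.06,"wx":0,"wy":0,"wz":-1.5},{"gripper":1,"dx":0,"dy":0.0015,"dz":-0.09,"wx":0,"wy":0,"wz":-1.5},{"gripper":1,"dx":0,"dy":0.0015,"dz":-0.115,"wx":0,"wy":0,"wz":-1.5},{"gripper":1,"dx":0,"dy":0.0015,"dz":-0.125,"wx":0,"wy":0,"wz":-1.5}]'
python3 - <<'E'
from t import *
s=pickle.load(open("s4.pkl","rb"))
for a in (23.5,53.5):
  for z in (30,0):
   for r in (12.5,17):
    A=np.radians(a+60*np.arange(6));X=np.c_[501.5+r*np.cos(A),197.3+r*np.sin(A),0*A+z]
    print(a,z,r,((pix("wrist",X,s)-[270,190])*5).round().astype(int).tolist())
E
```

```text
clock: 3.63
eef_pos: [502.5, 191.4, 34.1]
eef_rot: [-3.14, -0.001, 2.505]
wrist_force: [0.5, -0.3, -0.6]
finger_gap: 94.4
finger_force: 0.0
23.5 30 12.5 [[350, 242], [353, 168], [288, 128], [219, 164], [217, 238], [282, 277]]
23.5 30 17 [[373, 256], [378, 155], [288, 100], [195, 149], [193, 251], [281, 303]]
23.5 0 12.5 [[344, 195], [347, 126], [286, 89], [223, 122], [222, 191], [282, 227]]
23.5 0 17 [[365, 207], [370, 114], [287, 63], [201, 109], [199, 202], [281, 251]]
53.5 30 12.5 [[362, 206], [326, 139], [248, 137], [208, 201], [244, 266], [321, 268]]
53.5 30 17 [[390, 206], [341, 116], [235, 113], [180, 200], [230, 288], [334, 291]]
53.5 0 12.5 [[355, 161], [322, 99], [250, 97], [213, 156], [247, 216], [317, 219]]
53.5 0 17 [[380, 161], [336, 78], [238, 75], [188, 155], [234, 237], [329, 240]]
```

The tooth blobs match the 53.5° phase. The measured pose had been lagging behind the command (y 191.4 now, grip at about 197), so I settle and recheck before closing.

```bash
python3 -m inch '[{"gripper":1,"dx":0,"dy":0.001,"dz":0,"wx":0,"wy":0,"wz":0},{"gripper":1,"dx":0,"dy":0.002,"dz":0,"wx":0,"wy":0,"wz":0},{"gripper":1,"dx":0,"dy":0.002,"dz":0,"wx":0,"wy":0,"wz":0},{"gripper":1,"dx":0,"dy":0.002,"dz":0,"wx":0,"wy":0,"wz":0},{"gripper":1,"dx":0,"dy":0.002,"dz":0,"wx":0,"wy":0,"wz":0}]'
python3 - <<'E'
from t import *
s=manip.read_state();im=manip.camera("wrist");cv2.imwrite("pics/w5.png",im);pickle.dump(s,open("s5.pkl","wb"))
print(s["eef_pos"],s["qd"].round(3))
A=np.array([[1,1],[1,-1],[-1,-1],[-1,1]])*22
y=np.radians(53.5);R=np.array([[np.cos(y),-np.sin(y)],[np.sin(y),np.cos(y)]])
for c in ((501.5,197.3),(501.5,193)): print(c,pix("wrist",np.c_[A@R.T+c,np.full(4,68)],s).round().tolist())
E
```

```text
clock: 4.05
eef_pos: [503.5, 194.6, 36.8]
eef_rot: [3.14, 0.001, 2.506]
wrist_force: [0.5, -0.4, 0.9]
finger_gap: 93.8
finger_force: 0.0
[503.49722497 194.57826932  36.82322785] [-0.     0.006  0.007  0.    -0.005  0.002]
(501.5, 197.3) [[383.0, 277.0], [378.0, 370.0], [278.0, 370.0], [274.0, 277.0]]
(501.5, 193) [[375.0, 283.0], [370.0, 375.0], [270.0, 375.0], [266.0, 283.0]]
```

View pics/w5.png

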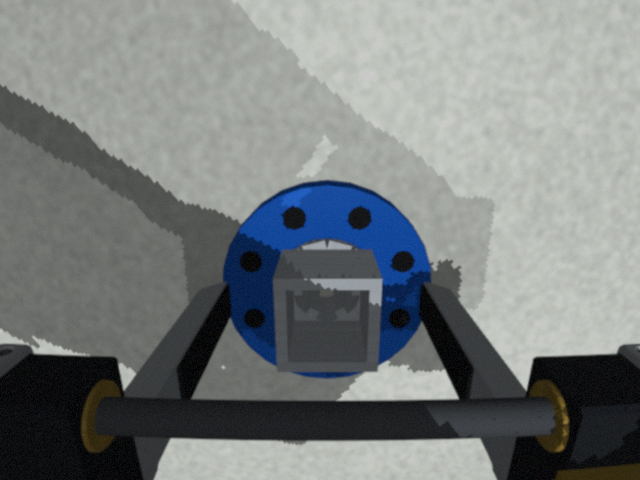

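Corners at (273,277), (383,278), (379,371), (277,371) agree with a grip centre of (501.5,197.3). I shift by (-2,+2.7) and close.

```bash
python3 -m inch '[{"gripper":1,"dx":-0.002,"dy":0.0027,"dz":-0.001,"wx":0,"wy":0,"wz":0},{"gripper":0.3,"dx":-0.002,"dy":0.0027,"dz":-0.002,"wx":0,"wy":0,"wz":0},{"gripper":0.3,"dx":-0.002,"dy":0.0027,"dz":-0.002,"wx":0,"wy":0,"wz":0},{"gripper":0.3,"dx":-0.002,"dy":0.0027,"dz":-0.002,"wx":0,"wy":0,"wz":0},{"gripper":0.3,"dx":-0.002,"dy":0.0027,"dz":-0.002,"wx":0,"wy":0,"wz":0}]' 45
python3 -m inch '[{"gripper":0.3,"dx":0,"dy":0,"dz":0,"wx":0,"wy":0,"wz":0},{"gripper":0.3,"dx":0,"dy":0,"dz":0,"wx":0,"wy":0,"wz":0},{"gripper":0.3,"dx":0,"dy":0,"dz":0,"wx":0,"wy":0,"wz":0},{"gripper":0.3,"dx":0,"dy":0,"dz":0,"wx":0,"wy":0,"wz":0},{"gripper":0.3,"dx":0,"dy":0,"dz":0,"wx":0,"wy":0,"wz":0}]' 45
```

```text
clock: 4.52
eef_pos: [500.8, 197.1, 33.4]
eef_rot: [-3.142, -0.0, 2.506]
wrist_force: [-0.6, -0.4, -0.6]
finger_gap: 70.6
finger_force: 0.0
clock: 4.93
eef_pos: [500.9, 197.1, 33.5]
eef_rot: [3.141, 0.0, 2.506]
wrist_force: [0.7, 0.4, -1.0]
finger_gap: 43.8
finger_force: 45.0
```

Gripped. Lift, then carry over the shaft while turning +15.5°.

```bash
python3 -m inch '[{"gripper":0.3,"dx":0,"dy":0,"dz":0.015,"wx":0,"wy":0,"wz":0},{"gripper":0.3,"dx":0,"dy":0,"dz":0.045,"wx":0,"wy":0,"wz":0},{"gripper":0.3,"dx":0,"dy":0,"dz":0.08,"wx":0,"wy":0,"wz":0},{"gripper":0.3,"dx":0.0,"dy":-0.02,"dz":0.115,"wx":0,"wy":0,"wz":0},{"gripper":0.3,"dx":0.004,"dy":-0.05,"dz":0.13,"wx":0,"wy":0,"wz":3}]'
python3 -m inch '[{"gripper":0.3,"dx":0.004,"dy":-0.035,"dz":0,"wx":0,"wy":0,"wz":3},{"gripper":0.3,"dx":0.008,"dy":-0.07,"dz":0,"wx":0,"wy":0,"wz":6},{"gripper":0.3,"dx":0.012,"dy":-0.105,"dz":0,"wx":0,"wy":0,"wz":9},{"gripper":0.3,"dx":0.016,"dy":-0.14,"dz":0,"wx":0,"wy":0,"wz":12},{"gripper":0.3,"dx":0.020,"dy":-0.175,"dz":0,"wx":0,"wy":0,"wz":12.5}]'
python3 -m inch '[{"gripper":0.3,"dx":0.004,"dy":-0.035,"dz":0,"wx":0,"wy":0,"wz":0},{"gripper":0.3,"dx":0.008,"dy":-0.07,"dz":0,"wx":0,"wy":0,"wz":0},{"gripper":0.3,"dx":0.011,"dy":-0.105,"dz":0,"wx":0,"wy":0,"wz":0},{"gripper":0.3,"dx":0.013,"dy":-0.13,"dz":0,"wx":0,"wy":0,"wz":0},{"gripper":0.3,"dx":0.013,"dy":-0.139,"dz":0,"wx":0,"wy":0,"wz":0}]'
python3 -m inch '[{"gripper":0.3,"dx":0,"dy":0,"dz":0,"wx":0,"wy":0,"wz":0},{"gripper":0.3,"dx":0,"dy":0,"dz":0,"wx":0,"wy":0,"wz":0},{"gripper":0.3,"dx":0,"dy":0,"dz":0,"wx":0,"wy":0,"wz":0},{"gripper":0.3,"dx":0,"dy":0,"dz":0,"wx":0,"wy":0,"wz":0},{"gripper":0.3,"dx":0,"dy":0,"dz":0,"wx":0,"wy":0,"wz":0}]'
python3 - <<'E'
from t import *
print(manip.read_state())
im=manip.camera("wrist");cv2.imwrite("pics/w6.png",im)
E
```

```text
clock: 5.35
eef_pos: [505.3, 148.3, 167.5]
eef_rot: [3.138, 0.003, 2.56]
wrist_force: [0.9, 0.3, -3.1]
finger_gap: 43.6
finger_force: 45.0
clock: 5.77
eef_pos: [524.4, -29.6, 163.2]
eef_rot: [-3.141, -0.001, 2.78]
wrist_force: [0.3, 0.6, -2.9]
finger_gap: 43.9
finger_force: 45.0
clock: 6.18
eef_pos: [537.4, -170.1, 162.8]
eef_rot: [-3.141, -0.001, 2.774]
wrist_force: [-0.6, -0.2, -3.3]
finger_gap: 43.8
finger_force: 45.0
clock: 6.6
eef_pos: [537.9, -165.8, 163.6]
eef_rot: [3.142, 0.0, 2.778]
wrist_force: [0.1, -0.1, -1.6]
finger_gap: 43.8
finger_force: 45.0
{'clock': 6.6, 'joints': array([-3.64106983e-01,  3.64925581e-01,  1.53475303e+00,  3.19823992e-05,
        1.24179434e+00, -1.57128823e+00]), 'qd': array([-0.00480947,  0.00183798, -0.00297348, -0.00126733, -0.00278332,
       -0.00140622]), 'effort': array([-1.04951067e-01, -5.74165714e+01, -3.53739810e+01, -1.47690531e-02,
        7.04619172e-02,  1.25087315e-02]), 'eef_pos': array([ 537.9376043 , -165.83096062,  163.58767283]), 'eef_rot': array([3.14156244e+00, 1.19721418e-04, 2.77796724e+00]), 'wrist_force': array([ 0.0910084 , -0.11999689, -1.59306394]), 'moment': array([-0.06550012,  0.01133637,  0.04821794]), 'finger_force': 44.99873220920563, 'finger_gap': 43.76438568068341}
```

View pics/w6.png

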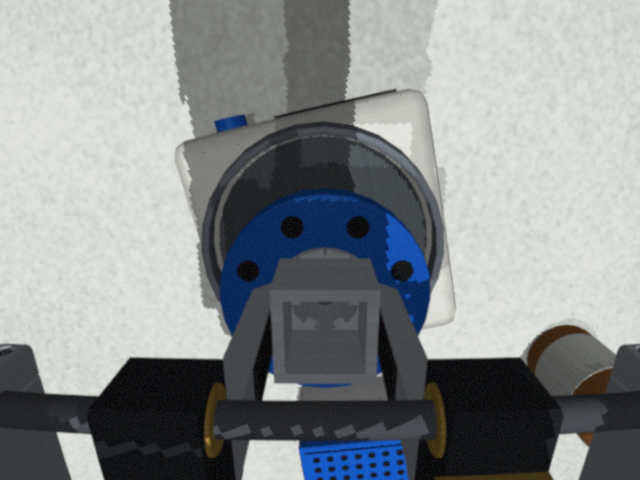

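The rotor is level in the fingers with its grip square between the pads (centre about (325,335)), above the chamber. Lower in steps, reading the force.

```bash
python3 -m inch '[{"gripper":0.3,"dx":0,"dy":-0.0015,"dz":-0.005,"wx":0,"wy":0,"wz":0},{"gripper":0.3,"dx":0,"dy":-0.0015,"dz":-0.012,"wx":0,"wy":0,"wz":0},{"gripper":0.3,"dx":0,"dy":-0.0015,"dz":-0.02,"wx":0,"wy":0,"wz":0},{"gripper":0.3,"dx":0,"dy":-0.0015,"dz":-0.02,"wx":0,"wy":0,"wz":0},{"gripper":0.3,"dx":0,"dy":-0.0015,"dz":-0.02,"wx":0,"wy":0,"wz":0}]'
python3 -m inch '[{"gripper":0.3,"dx":0,"dy":0,"dz":-0.003,"wx":0,"wy":0,"wz":0},{"gripper":0.3,"dx":0,"dy":0,"dz":-0.006,"wx":0,"wy":0,"wz":0},{"gripper":0.3,"dx":0,"dy":0,"dz":-0.008,"wx":0,"wy":0,"wz":0},{"gripper":0.3,"dx":0,"dy":0,"dz":-0.01,"wx":0,"wy":0,"wz":0},{"gripper":0.3,"dx":0,"dy":0,"dz":-0.01,"wx":0,"wy":0,"wz":0}]'
```

```text
clock: 7.07
eef_pos: [537.5, -168.3, 142.6]
eef_rot: [-3.142, -0.002, 2.776]
wrist_force: [-1.1, -0.5, -3.0]
finger_gap: 43.6
finger_force: 45.0
clock: 7.48
eef_pos: [537.7, -168.4, 133.0]
eef_rot: [-3.142, -0.001, 2.776]
wrist_force: [-0.9, 0.2, -3.3]
finger_gap: 43.6
finger_force: 45.0
```

Now 6.5 mm past the tip, no contact. Continue towards the tooth tops (TCP about 123.5).

```bash
python3 -m inch '[{"gripper":0.3,"dx":0,"dy":0,"dz":-0.002,"wx":0,"wy":0,"wz":0},{"gripper":0.3,"dx":0,"dy":0,"dz":-0.004,"wx":0,"wy":0,"wz":0},{"gripper":0.3,"dx":0,"dy":0,"dz":-0.006,"wx":0,"wy":0,"wz":0},{"gripper":0.3,"dx":0,"dy":0,"dz":-0.008,"wx":0,"wy":0,"wz":0},{"gripper":0.3,"dx":0,"dy":0,"dz":-0.008,"wx":0,"wy":0,"wz":0}]'
```

```text
clock: 7.9
eef_pos: [537.7, -168.3, 125.0]
eef_rot: [-3.142, -0.001, 2.777]
wrist_force: [1.1, 0.1, -3.6]
finger_gap: 43.7
finger_force: 45.0
```

```bash
python3 -m inch '[{"gripper":0.3,"dx":0,"dy":0,"dz":-0.001,"wx":0,"wy":0,"wz":0},{"gripper":0.3,"dx":0,"dy":0,"dz":-0.002,"wx":0,"wy":0,"wz":0},{"gripper":0.3,"dx":0,"dy":0,"dz":-0.003,"wx":0,"wy":0,"wz":0},{"gripper":0.3,"dx":0,"dy":0,"dz":-0.004,"wx":0,"wy":0,"wz":0},{"gripper":0.3,"dx":0,"dy":0,"dz":-0.004,"wx":0,"wy":0,"wz":0}]'
```

```text
clock: 8.32
eef_pos: [538.1, -168.5, 123.3]
eef_rot: [-3.142, 0.001, 2.777]
wrist_force: [-6.2, 2.2, 14.4]
finger_gap: 43.7
finger_force: 45.0
```

Resting on the tooth tops (TCP 123.3). Rock it under this light pressure.

```bash
python3 -m inch '[{"gripper":0.3,"dx":-0.0003,"dy":0,"dz":0,"wx":0,"wy":0,"wz":1.5},{"gripper":0.3,"dx":-0.0003,"dy":0,"dz":0,"wx":0,"wy":0,"wz":3},{"gripper":0.3,"dx":-0.0003,"dy":0,"dz":0,"wx":0,"wy":0,"wz":4.5},{"gripper":0.3,"dx":-0.0003,"dy":0,"dz":0,"wx":0,"wy":0,"wz":6},{"gripper":0.3,"dx":-0.0003,"dy":0,"dz":0,"wx":0,"wy":0,"wz":6}]'
```

```text
clock: 8.73
eef_pos: [538.5, -168.8, 123.3]
eef_rot: [-3.141, 0.003, 2.883]
wrist_force: [-0.7, 0.2, 11.4]
finger_gap: 43.8
finger_force: 45.0
```

```bash
python3 -m inch '[{"gripper":0.3,"dx":0,"dy":0,"dz":0,"wx":0,"wy":0,"wz":-3},{"gripper":0.3,"dx":0,"dy":0,"dz":0,"wx":0,"wy":0,"wz":-6},{"gripper":0.3,"dx":0,"dy":0,"dz":0,"wx":0,"wy":0,"wz":-8},{"gripper":0.3,"dx":0,"dy":0,"dz":0,"wx":0,"wy":0,"wz":-10},{"gripper":0.3,"dx":0,"dy":0,"dz":0,"wx":0,"wy":0,"wz":-12}]'
```

```text
clock: 9.15
eef_pos: [538.5, -168.8, 123.3]
eef_rot: [3.141, 0.003, 2.67]
wrist_force: [-2.1, 0.8, 11.1]
finger_gap: 43.7
finger_force: 45.0
```

```bash
python3 -m inch '[{"gripper":0.3,"dx":0,"dy":0,"dz":0,"wx":0,"wy":0,"wz":-2},{"gripper":0.3,"dx":0,"dy":0,"dz":0,"wx":0,"wy":0,"wz":-4},{"gripper":0.3,"dx":0,"dy":0,"dz":0,"wx":0,"wy":0,"wz":-6},{"gripper":0.3,"dx":0,"dy":0,"dz":0,"wx":0,"wy":0,"wz":-8},{"gripper":0.3,"dx":0,"dy":0,"dz":0,"wx":0,"wy":0,"wz":-10}]'
python3 - <<'E'
from cell import manip;s=manip.read_state();print(s["moment"],s["joints"])
E
```

```text
clock: 9.57
eef_pos: [538.4, -168.6, 123.2]
eef_rot: [3.141, 0.003, 2.496]
wrist_force: [-1.3, 1.6, 9.8]
finger_gap: 43.8
finger_force: 45.0
[0.25387682 0.37592991 0.06013742] [-3.68472699e-01  4.08404727e-01  1.57439628e+00  1.63169915e-04
  1.15566141e+00 -1.29347845e+00]
```

Lateral force and moment, and the seat measurement, suggest I am about 1 mm off towards +x/-y. Shift (-0.5,+1.0) mm and scan back.

```bash
python3 -m inch '[{"gripper":0.3,"dx":-0.0005,"dy":0.001,"dz":0,"wx":0,"wy":0,"wz":2},{"gripper":0.3,"dx":-0.0005,"dy":0.001,"dz":0,"wx":0,"wy":0,"wz":4},{"gripper":0.3,"dx":-0.0005,"dy":0.001,"dz":0,"wx":0,"wy":0,"wz":6},{"gripper":0.3,"dx":-0.0005,"dy":0.001,"dz":0,"wx":0,"wy":0,"wz":8},{"gripper":0.3,"dx":-0.0005,"dy":0.001,"dz":0,"wx":0,"wy":0,"wz":10}]'
python3 -m inch '[{"gripper":0.3,"dx":0,"dy":0,"dz":0,"wx":0,"wy":0,"wz":2},{"gripper":0.3,"dx":0,"dy":0,"dz":0,"wx":0,"wy":0,"wz":4},{"gripper":0.3,"dx":0,"dy":0,"dz":0,"wx":0,"wy":0,"wz":6},{"gripper":0.3,"dx":0,"dy":0,"dz":0,"wx":0,"wy":0,"wz":7.5},{"gripper":0.3,"dx":0,"dy":0,"dz":0,"wx":0,"wy":0,"wz":9}]'
python3 - <<'E'
from cell import manip;s=manip.read_state();print(s["moment"],s["joints"])
E
```

```text
clock: 9.98
eef_pos: [538.2, -167.9, 123.3]
eef_rot: [3.141, 0.004, 2.673]
wrist_force: [0.5, -0.2, 9.7]
finger_gap: 44.1
finger_force: 45.0
clock: 10.4
eef_pos: [538.2, -167.9, 123.3]
eef_rot: [-3.141, 0.004, 2.83]
wrist_force: [-0.3, -1.5, 10.2]
finger_gap: 43.7
finger_force: 45.0
[-0.16265061  0.04002587 -0.10274485] [-3.67368436e-01  4.06811444e-01  1.57633856e+00 -1.27445403e-04
  1.15430916e+00 -1.62663034e+00]
```

No drop between 143° and 165°, so the rotor's phase is probably the other one (mesh near 130°). Scan down to there.

```bash
python3 -m inch '[{"gripper":0.3,"dx":0,"dy":0,"dz":0,"wx":0,"wy":0,"wz":-5},{"gripper":0.3,"dx":0,"dy":0,"dz":0,"wx":0,"wy":0,"wz":-10},{"gripper":0.3,"dx":0,"dy":0,"dz":0,"wx":0,"wy":0,"wz":-15},{"gripper":0.3,"dx":0,"dy":0,"dz":0,"wx":0,"wy":0,"wz":-20},{"gripper":0.3,"dx":0,"dy":0,"dz":0,"wx":0,"wy":0,"wz":-24}]'
python3 -m inch '[{"gripper":0.3,"dx":0,"dy":0,"dz":0,"wx":0,"wy":0,"wz":-1.5},{"gripper":0.3,"dx":0,"dy":0,"dz":0,"wx":0,"wy":0,"wz":-3},{"gripper":0.3,"dx":0,"dy":0,"dz":0,"wx":0,"wy":0,"wz":-4.5},{"gripper":0.3,"dx":0,"dy":0,"dz":0,"wx":0,"wy":0,"wz":-6},{"gripper":0.3,"dx":0,"dy":0,"dz":0,"wx":0,"wy":0,"wz":-7.5}]'
python3 - <<'E'
from cell import manip;s=manip.read_state();print(s["moment"],s["joints"])
E
```

```text
clock: 10.82
eef_pos: [537.9, -167.8, 122.9]
eef_rot: [3.141, 0.003, 2.406]
wrist_force: [-0.9, -1.2, 4.9]
finger_gap: 43.3
finger_force: 45.0
clock: 11.23
eef_pos: [537.5, -167.2, 121.8]
eef_rot: [3.14, 0.001, 2.278]
wrist_force: [2.9, 2.9, -2.4]
finger_gap: 43.9
finger_force: 45.0
[ 0.39713645 -0.63113074 -0.0039229 ] [-3.66998983e-01  4.08454451e-01  1.57801035e+00  6.25797982e-04
  1.15385036e+00 -1.07429861e+00]
```

The upward force vanished and the tool sank to its command: the teeth have dropped in. Lower gently.

```bash
python3 -m inch '[{"gripper":0.3,"dx":0,"dy":0,"dz":-0.001,"wx":0,"wy":0,"wz":0},{"gripper":0.3,"dx":0,"dy":0,"dz":-0.002,"wx":0,"wy":0,"wz":0},{"gripper":0.3,"dx":0,"dy":0,"dz":-0.003,"wx":0,"wy":0,"wz":0},{"gripper":0.3,"dx":0,"dy":0,"dz":-0.004,"wx":0,"wy":0,"wz":0},{"gripper":0.3,"dx":0,"dy":0,"dz":-0.004,"wx":0,"wy":0,"wz":0}]'
python3 - <<'E'
from cell import manip;s=manip.read_state();print(s["moment"],s["joints"])
E
```

```text
clock: 11.65
eef_pos: [537.5, -167.3, 117.6]
eef_rot: [3.141, 0.001, 2.28]
wrist_force: [6.0, 1.5, -2.6]
finger_gap: 43.3
finger_force: 45.0
[ 0.35895821 -1.27608504  0.02742658] [-3.67074553e-01  4.13435257e-01  1.58157966e+00  4.55805522e-04
  1.14525905e+00 -1.07604766e+00]
```

```bash
python3 -m inch '[{"gripper":0.3,"dx":0.0004,"dy":0,"dz":-0.002,"wx":0,"wy":0,"wz":0},{"gripper":0.3,"dx":0.0005,"dy":0,"dz":-0.004,"wx":0,"wy":0,"wz":0},{"gripper":0.3,"dx":0.0005,"dy":0,"dz":-0.006,"wx":0,"wy":0,"wz":0},{"gripper":0.3,"dx":0.0005,"dy":0,"dz":-0.008,"wx":0,"wy":0,"wz":0},{"gripper":0.3,"dx":0.0005,"dy":0,"dz":-0.008,"wx":0,"wy":0,"wz":0}]'
```

```text
clock: 12.07
eef_pos: [537.7, -167.4, 109.0]
eef_rot: [3.141, 0.0, 2.279]
wrist_force: [5.9, 1.1, -3.3]
finger_gap: 43.6
finger_force: 45.0
```

```bash
python3 -m inch '[{"gripper":0.3,"dx":0.0004,"dy":0,"dz":-0.0015,"wx":0,"wy":0,"wz":0},{"gripper":0.3,"dx":0.0005,"dy":0,"dz":-0.003,"wx":0,"wy":0,"wz":0},{"gripper":0.3,"dx":0.0005,"dy":0,"dz":-0.0045,"wx":0,"wy":0,"wz":0},{"gripper":0.3,"dx":0.0005,"dy":0,"dz":-0.006,"wx":0,"wy":0,"wz":0},{"gripper":0.3,"dx":0.0005,"dy":0,"dz":-0.0065,"wx":0,"wy":0,"wz":0}]'
```

```text
clock: 12.48
eef_pos: [537.9, -167.4, 103.5]
eef_rot: [-3.141, -0.0, 2.279]
wrist_force: [-1.9, 3.6, 11.9]
finger_gap: 44.1
finger_force: 45.0
```

At home height (103.5) with 15 N of contact. Open, let it settle, then withdraw.

```bash
python3 -m inch '[{"gripper":0.3,"dx":0,"dy":0,"dz":0,"wx":0,"wy":0,"wz":0},{"gripper":0.6,"dx":0,"dy":0,"dz":0.001,"wx":0,"wy":0,"wz":0},{"gripper":0.8,"dx":0,"dy":0,"dz":0.001,"wx":0,"wy":0,"wz":0},{"gripper":0.9,"dx":0,"dy":0,"dz":0.001,"wx":0,"wy":0,"wz":0},{"gripper":0.9,"dx":0,"dy":0,"dz":0.001,"wx":0,"wy":0,"wz":0}]'
python3 -m inch '[{"gripper":0.9,"dx":0,"dy":0,"dz":0.001,"wx":0,"wy":0,"wz":0},{"gripper":0.9,"dx":0,"dy":0,"dz":0.003,"wx":0,"wy":0,"wz":0},{"gripper":0.9,"dx":0,"dy":0,"dz":0.02,"wx":0,"wy":0,"wz":0},{"gripper":0.9,"dx":0,"dy":0,"dz":0.05,"wx":0,"wy":0,"wz":0},{"gripper":0.9,"dx":0,"dy":0,"dz":0.085,"wx":0,"wy":0,"wz":0}]'
python3 -m inch '[{"gripper":0.9,"dx":0,"dy":0,"dz":0.01,"wx":0,"wy":0,"wz":0},{"gripper":0.9,"dx":0,"dy":0,"dz":0.02,"wx":0,"wy":0,"wz":0},{"gripper":0.9,"dx":0,"dy":0,"dz":0.02,"wx":0,"wy":0,"wz":0},{"gripper":0.9,"dx":0,"dy":0,"dz":0.02,"wx":0,"wy":0,"wz":0},{"gripper":0.9,"dx":0,"dy":0,"dz":0.02,"wx":0,"wy":0,"wz":0}]'
python3 - <<'E'
from t import *
s=manip.read_state();im=manip.camera("wrist");cv2.imwrite("pics/w7.png",im)
y=s["eef_rot"][2];A=np.array([[1,1],[1,-1],[-1,-1],[-1,1]])*22
R=np.array([[np.cos(y),-np.sin(y)],[np.sin(y),np.cos(y)]])
for z in (138,158): print(z,pix("wrist",np.c_[A@R.T+(537.9,-167.4),np.full(4,z)],s).round().tolist())
E
```

```text
clock: 12.9
eef_pos: [537.8, -167.5, 103.7]
eef_rot: [-3.141, -0.0, 2.279]
wrist_force: [0.7, 0.2, 0.5]
finger_gap: 66.9
finger_force: 0.0
clock: 13.32
eef_pos: [537.2, -167.1, 188.7]
eef_rot: [-3.14, -0.003, 2.279]
wrist_force: [0.3, -0.6, 0.4]
finger_gap: 84.5
finger_force: 0.0
clock: 13.73
eef_pos: [537.5, -167.2, 207.4]
eef_rot: [-3.14, -0.002, 2.279]
wrist_force: [1.0, -0.2, 0.1]
finger_gap: 84.9
finger_force: 0.0
138 [[292.0, 224.0], [360.0, 224.0], [358.0, 287.0], [294.0, 287.0]]
158 [[289.0, 232.0], [363.0, 232.0], [361.0, 299.0], [291.0, 299.0]]
```

View pics/w7.png

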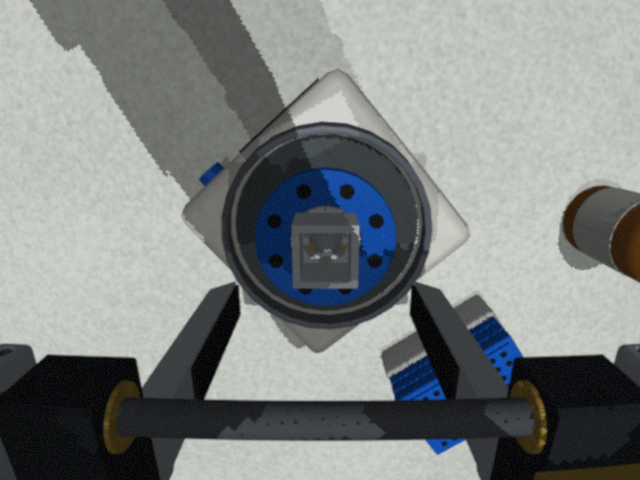

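The grip top's corners, about (291,225), (360,226), (357,290), (292,289), match the home height. The disc is level inside the chamber and the bystanders are untouched, so I'm handing in.

```bash
python3 -c "
from cell import manip
print(manip.sign_off())"
```

```text
the job is handed in; nothing more can be done
None
```

The blue rotor is meshed on the splined shaft, seated fully home on the shoulder, level and released, and I handed the job in at about 14 s of the 51 s; the tip rack, tube rack and jar were not touched.

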